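# Take the twist-lock cap off the coffee grinder

## Robot

A 7-joint arm with a two-finger parallel gripper is mounted at the origin on a cart in front of the work surface, level with it; the furniture and walls round the work are solid. World frame = base frame: x ahead of the robot, y to its left, z up, the work surface at z = 0. Lengths are in m, angles in rad, forces in N, time in s.
With the tool pointing down it reaches from about 0.4 to 0.85 m from the base axis. Payload 4.5 kg.
Tool frame: the origin (TCP) lies between the finger pads, 19 mm behind the fingertips; this is the grasp point; z points along the fingers, y is the line along which they close (so a half turn about z gives the same grasp; the last joint's range is limited). The gripper opens to 88 mm and grips with 3 to 60 N. Pads are 18 mm wide; open, the fingers measure 123 mm over their backs; the gripper's body (75 mm by 187 mm) begins 45 mm behind the grasp point.
Start: joints at [1.193, 0.689, -0.195, 1.565, 0.157, 0.902, -0.215], TCP at [0.25, -0.573, 0.257] pointing down, gripper open.
Joint ranges: [-3.01, 3.01], [-0.46, 2.08], [-1.47, 1.51], [0.13, 2.56], [-1, 4.14], [0.04, 2.09], [-2.66, 2.66]. Speed limits (rad/s): [2.57, 2.57, 3.14, 3.14, 3.14, 3.14, 3.14].

## Interface

Orientations are given as a unit quaternion [x, y, z, w].
In Python, from plant import r gives the robot as it stands.
- The arm moves only by the tool play_rows, never from a script. Its arguments are lists of equal length, an entry for each row: "translation": the shift along the tool's x, y, z in m, a list of three; "delta_rot": the turn, a rotation vector about the tool's x, y, z in degrees, a list of three; "grip": the opening, from -1 (shut) to 1 (fully open). In form: {"translation": [[x, y, z], ...], "delta_rot": [[rx, ry, rz], ...], "grip": [grip, ...]}. A call has 1 to 20 rows; each row shifts and turns the commanded pose from where the row before left it, along the tool's axes as they then stand; what a row does not reach is not made up. A row lasts 1/8 s, in which the tool goes at most 62.5 mm and 10.7 degrees, less where a joint would pass 70% of its speed; a pose out of reach is approached as far as the arm can. A call with a gripper value outside its range is refused whole. The fingers move at their own pace and stop on an object; "squeeze" is the grip in N (left out, the last holds). Time passes only in rows, so rows that do not move let the fingers close. It gives the time, the measured TCP pose, the force, the opening and the grip force at its end, in the units of the state.
- r.get_state(): the state, without advancing time (a new reading comes with each control period).
- r.snapshot(name): name is "scene" or "top" or "wrist"; returns the picture (400x640x3 uint8, blue, green, red); there is no depth.
- r.get_calibration(name): a dict with "intrinsics" (3x3 intrinsics, pixels), "eye" and "rotation" of the camera in the world. Camera axes: x right, y up, looking along -z (the intrinsics and any distortion apply to the point x, -y, -z); pixel columns grow to the right and rows downward; lengths in m; the calibration is good to about 2 mm. A picture is of the moment at which its call begins: read the wrist's pose just before it. get_calibration takes no time and is no camera call; for the wrist camera it gives the pose at the moment of the call.
- r.finish_job(): hands the job in; it is judged then, once.
Trained networks look in the newest picture that a camera, given by its name, has taken for a name from the list of things; names that differ only in an ending like _2 or _b are one class to them, and where a whole thing is asked for, a point or a joint stands for the part that bears it (a point fixed in the world has none). Each returns a list of dicts, best first, with "confidence" (0 to 1); they miss things now and then, are a little off and sometimes report something else, mostly with a low value. They report only what shows in the picture. A call takes as long as a camera call. They do not tell look-alikes from the thing itself.
- r.look_for(camera, target): "point" ([x, y, z] in m, in world coordinates, good to about 4 mm: the middle of the surface that is visible of it).
- r.silhouettes(camera, target): "pixels" (400x640 bool, what is visible of it).
The state is a dict: "clock": time; "q": joint angles; "qd": joint speeds; "joint_torque": joint torques, N m; "tool_pos": TCP position; "eef_rot": TCP orientation; "contact_force": force on the tool from outside, world axes, zero at the start; "moment": the same for the moment, N m; "opening": opening from 0.0 (shut) to 1.0 (fully open); "finger_force": force on a finger pad.
Only numpy, scipy, OpenCV 4.12 (cv2) and the standard library are available. Lean on these libraries where they do the work, as an engineer would, in place of code of your own. Each camera call takes 0.05 s, during which the arm holds its last target. There are 200 camera calls.

## Task

I want to refill the coffee grinder: twist its red cap out of its lock and lift it off. Nobody remembers which way this one unlocks, so feel your way: if it stops dead one way, try the other. Hold the cap upright and still over the middle of the round slate disc, about a hand's breadth (10 cm) above it, touching nothing, and finish like that with the cap still in the gripper; leave the disc, the mug, the salt cellar, the two mills and the spoon where they are.

Things in the scene. Friction and masses are not known exactly. Their poses are not given: they have to be found in the camera images.
- grinder: Small coffee grinder, fixed: steel body 106 mm in diameter on a black foot 116 mm wide; black chute on its front (its own -x) out to 68 mm from the axis; black filler neck on top, 72 mm outside, 51 mm bore. Origin at the centre of its underside, z up; neck's rim 120 mm above it. Left or right of the middle of the worktop (the slate disc on the other side), turned up to about 0.5 rad.
- neck_rim (a point): Centre of the rim of the filler neck, on the cap's axis, 120 mm above the worktop; z up. Inside the neck a hidden catch lets the cap turn one way only; which way differs from start to start and cannot be seen. Wrong way: it stops dead after about 0.2 rad (0.1 to 0.3), still locked. Right way: it turns easily (under 0.2 N m), is unlocked from 0.8 rad on and meets an end stop at about 1.2 rad.
- cap: Loose red cap, 62 mm tall over all, about 90 g: fluted round knob 44 mm wide, 32 mm tall; flange 64 mm wide, 6 mm thick, sitting on the rim; below it, in the neck, a plug 47 mm wide, a stem and a crossbar 46 mm long that two ledges hold down with 2 mm of play. Origin at the centre of its underside (24 mm below the flange, so 24 mm below the rim when in place), z up, x along the crossbar.
- cap_grip (a point): Point on the cap's axis, 10 mm below the knob's top, 28 mm above the rim when in place (148 mm over the worktop), 52 mm above the cap's underside: good for the TCP (the tips end about 3 mm above the flange). The cap does not rise as it turns; unlocked, it lifts straight up and is clear of the neck when raised 25 mm.
- slate_disc: Black slate disc, 152 mm in diameter, 12 mm thick, lying loose on the worktop, about 0.5 kg; origin at the centre of its underside. The cap is to be held over its middle.
- mug: Striped mug with handle, 86 mm in diameter, 90 mm tall, loose; origin at the centre of its underside. Leave alone.
- salt_cellar: Round wooden salt cellar with lid, 86 mm in diameter, 70 mm tall, loose; origin at the centre of its underside. Leave alone.
- dark_mill: Dark wooden pepper mill, 58 mm in diameter, 170 mm tall, loose; origin at the centre of its underside. Leave alone.
- pale_mill: Pale wooden mill, 58 mm in diameter, 140 mm tall, loose; origin at the centre of its underside. Leave alone.
- spoon: Wooden spoon, 316 mm long, 54 mm wide, 14 mm thick, loose; origin at the centre of its underside, x along its length. Leave alone.
There are look-alikes about, which are no part of the job. What is shaped like the cap but green is not meant.

How it is judged:
On the way, in this order (a step that is already met when the one before it is completed fails the run):
1. The cap is twisted out of its lock (by more than 0.6 rad) while it still sits in the neck (angle between the x axis of cap and the x axis of grinder, either way round above 0.6 rad and z of cap in the frame of grinder below 0.106 m and horizontal distance between cap and neck_rim below 0.01 m), for 0.05 s.
2. The cap is lifted off the neck, held by the fingers and touching the grinder no more (z of cap in the frame of grinder above 0.125 m and contact force between cap and grinder below 0.1 N and contact force between the fingers and cap above 1 N), for 0.1 s.
At the end, for the whole second after the job is handed in: The cap is in the fingers, upright (within 0.3 rad), still, its underside 40 to 200 mm above the slate disc, its axis within 45 mm of the disc's centre, touching neither disc nor grinder; disc, mug, salt cellar, mills and spoon within 30 mm of where they were, upright (horizontal distance between cap and slate_disc below 0.045 m and height (world z) of cap between 0.052 and 0.212 m and angle between cap's own z axis and vertical below 0.3 rad and linear speed of cap below 0.05 m/s and contact force between the fingers and cap above 1 N and contact force between cap and slate_disc below 0.1 N and contact force between cap and grinder below 0.1 N and distance of slate_disc from where it was at the start of the episode below 0.03 m and not (distance of any of mug, salt_cellar, dark_mill, pale_mill, spoon from where it was at the start of the episode above 0.03 m) and not (angle between any of mug, salt_cellar, dark_mill, pale_mill's own z axis and vertical above 0.5 rad)); the arm keeps its last pose, push and grip.
It fails at once if The mug, salt cellar, a mill or the spoon is moved by more than 30 mm, or knocked over (distance of any of mug, salt_cellar, dark_mill, pale_mill, spoon from where it was at the start of the episode above 0.03 m or angle between any of mug, salt_cellar, dark_mill, pale_mill's own z axis and vertical above 0.5 rad).
It fails at once if The slate disc is moved by more than 30 mm (distance of slate_disc from where it was at the start of the episode above 0.03 m).
It also fails if it takes over 48 s, if anything falls off the work surface, if the arm or the gripper's body presses on something with over 40 N, if the wrist force passes 120 N, or if a joint passes its speed limit or range.

## Working session

There is one attempt and no reset: what is moved stays moved. The work goes in short steps, Python scripts to look and compute and a tool call to move; the robot and the scene stay as the last step left them, time stands still between calls to the robot, and variables do not carry over. Pictures are saved under pics/ and viewed, at most 10 in all, crops included, and the job is handed in when it is done.

Besides the shell and the picture viewer there is one more tool, called after "Request:" in YAML: its name, and indented under it one key for each argument. play_rows: Moves the arm, as the interface text tells. Its arguments: {"type":"object","properties":{"translation":{"type":"array","items":{"type":"array","items":{"type":"number"}}},"delta_rot":{"type":"array","items":{"type":"array","items":{"type":"number"}}},"grip":{"type":"array","items":{"type":"number"}},"squeeze":{"type":"number"}},"required":["translation","delta_rot","grip"]}

```bash
mkdir -p pics && cat > h.py <<'E'
import numpy as np, cv2
from plant import r
def ray(cam,u,v,z):
    c=r.get_calibration(cam);K=np.array(c["intrinsics"]);R=np.array(c["rotation"]);e=np.array(c["eye"])
    p=np.linalg.solve(K,[u,v,1.]);d=R@np.array([p[0],-p[1],-p[2]])
    return e+d*(z-e[2])/d[2]
def proj(cam,P):
    c=r.get_calibration(cam);K=np.array(c["intrinsics"]);R=np.array(c["rotation"]);e=np.array(c["eye"])
    p=R.T@(np.array(P)-e);q=K@np.array([p[0],-p[1],-p[2]]);return q[:2]/q[2]
E
python3 - <<'E'
from h import *
ims=[]
for c in("scene","top"):
    im=r.snapshot(c);cv2.imwrite(f"pics/{c}0.png",im)
    for t in("grinder","cap","slate_disc","mug","salt_cellar","dark_mill","pale_mill","spoon"):
        for o in r.look_for(c,t)[:3]:
            print(c,t,np.round(o["point"],3),round(o["confidence"],2),proj(c,o["point"]).round())
s=r.get_state();print(s["clock"],s["tool_pos"],s["eef_rot"],s["opening"])
E
```

```text
Traceback (most recent call last):
  File "h.py", line 9, in proj
    p=R.T@(np.array(P)-e);q=K@np.array([p[0],-p[1],-p[2]]);return q[:2]/q[2]
      ~~~^^~~~~~~~~~~~~~~
ValueError: matmul: Input operand 1 has a mismatch in its core dimension 0, with gufunc signature (n?,k),(k,m?)->(n?,m?) (size 3 is different from 4)
```

View pics/scene0.png

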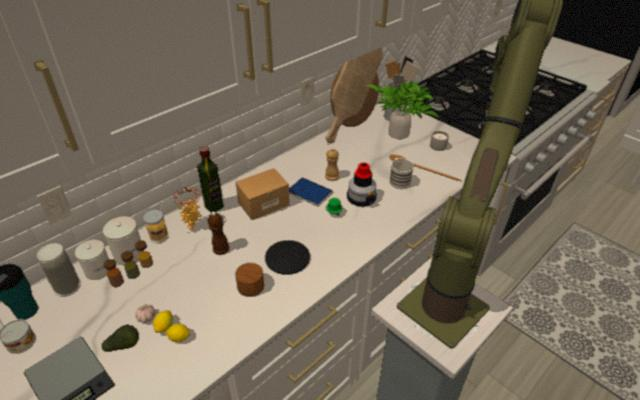

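The scene picture shows the red cap on the grinder at (363,172), and a green look-alike on the worktop at (335,207). The disc is at (288,257). The calibration gives rotation as a quaternion, so I'll fix the helper.

```bash
sed -i 's/R=np.array(c\["rotation"\])/R=Rot.from_quat(c["rotation"]).as_matrix()/; 1i from scipy.spatial.transform import Rotation as Rot' h.py
python3 - <<'E'
from h import *
for c in("scene","top"):
    im=r.snapshot(c);cv2.imwrite(f"pics/{c}0.png",im)
    for t in("grinder","cap","slate_disc","mug","salt_cellar","dark_mill","pale_mill","spoon"):
        for o in r.look_for(c,t)[:3]:
            print(c,t,np.round(o["point"],3),round(o["confidence"],2),proj(c,o["point"]).round())
s=r.get_state();print(s["clock"],s["tool_pos"],s["eef_rot"],s["opening"])
print(r.get_calibration("scene"))
E
```

```text
scene grinder [ 0.494 -0.176  0.062] 0.9 [361. 191.]
scene cap [ 0.509 -0.191  0.138] 0.67 [362. 171.]
scene cap [ 0.52  -0.051  0.043] 0.5 [332. 207.]
scene slate_disc [0.477 0.216 0.01 ] 0.94 [285. 258.]
scene mug [ 0.467 -0.364  0.055] 0.82 [398. 174.]
scene mug [0.477 0.21  0.01 ] 0.36 [287. 257.]
scene salt_cellar [0.456 0.38  0.068] 0.94 [249. 276.]
scene dark_mill [0.655 0.349 0.084] 0.64 [218. 234.]
scene pale_mill [ 0.676 -0.204  0.062] 0.76 [332. 167.]
scene spoon [ 0.457 -0.527  0.009] 0.58 [424. 168.]
top grinder [ 0.494 -0.186  0.076] 0.87 [358. 225.]
top cap [ 0.519 -0.202  0.15 ] 0.62 [367. 214.]
top mug [ 0.476 -0.397  0.031] 0.84 [423. 234.]
top salt_cellar [0.47  0.362 0.069] 0.89 [180. 230.]
top salt_cellar [ 0.548 -0.517  0.012] 0.17 [457. 213.]
top pale_mill [ 0.681 -0.209  0.115] 0.93 [367. 164.]
top spoon [ 0.547 -0.521  0.015] 0.68 [458. 214.]
1.0 [ 0.25020781 -0.57275878  0.25745873] [9.78878929e-01 2.04440798e-01 3.04229071e-05 4.40428182e-05] 1.0032581705060144
{'intrinsics': array([[484.99206666,   0.        , 322.85588106],
       [  0.        , 484.99206666, 194.60209369],
       [  0.        ,   0.        ,   1.        ]]), 'eye': array([-0.38513805,  0.90879965,  1.21272329]), 'rotation': array([-0.15813377,  0.39091945,  0.83563626, -0.3519769 ])}
```

View pics/top0.png

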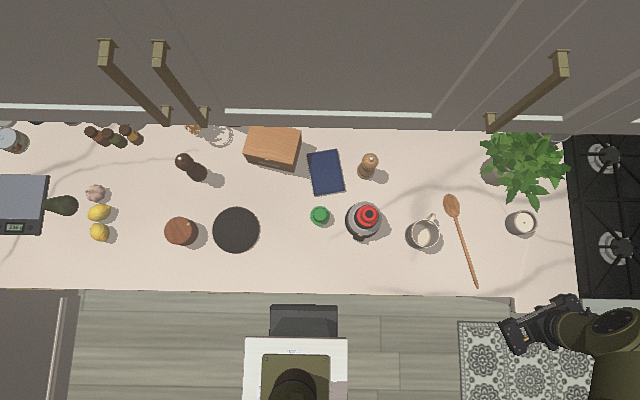

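```bash
python3 - <<'E'
from h import *
for c in("top","scene"):
    im=cv2.imread(f"pics/{c}0.png").astype(int);b,g,rr=im[...,0],im[...,1],im[...,2]
    m=((rr>110)&(g<60)&(b<60)).astype(np.uint8);n,l,st,ce=cv2.connectedComponentsWithStats(m)
    for i in range(1,n):
        if st[i,4]>30: print(c,st[i],ce[i])
    for P in ([.5,-.19,.126],[.5,-.19,.158]): print(proj(c,P))
im=cv2.imread("pics/top0.png");m=(im.max(2)<60).astype(np.uint8);m[:,:205]=0;m[:,268:]=0;m[:200]=0;m[260:]=0
n,l,st,ce=cv2.connectedComponentsWithStats(m);i=1+st[1:,4].argmax();print(st[i],ce[i],ray("top",*ce[i],.012))
for s in r.silhouettes("scene","slate_disc")[:1]:
    v,u=np.nonzero(s["pixels"]);print(u.mean(),v.mean(),ray("scene",u.mean(),v.mean(),.012))
a=cv2.resize(im[190:250,300:400],None,fx=6,fy=6,interpolation=2)
b=cv2.resize(cv2.imread("pics/scene0.png")[155:215,320:390],None,fx=6,fy=6,interpolation=2)
cv2.imwrite("pics/crop.png",cv2.resize(np.hstack([a,b]),(800,282)))
print(r.get_calibration("top")["eye"],r.get_calibration("wrist"))
E
```

```text
[361.80112804 221.57942144]
[363.24654621 220.19338758]
scene [355 163  17  15 168] [362.86904762 171.13095238]
[363.55581019 175.18549746]
[364.13117774 168.1862081 ]
[218 245   3   3   3] [219. 246.] [0.42629306 0.25387921 0.012     ]
286.5941666666667 257.1575 [0.4737623  0.21272557 0.012     ]
[ 0.36418282 -0.05163147  1.1929097 ] {'intrinsics': array([[287.75573788,   0.        , 318.62115962],
       [  0.        , 287.75573788, 199.97246654],
       [  0.        ,   0.        ,   1.        ]]), 'eye': array([ 0.31040555, -0.54463236,  0.38488943]), 'rotation': array([-0.10939283,  0.07114145, -0.54294941,  0.82956497])}
```

View pics/crop.png

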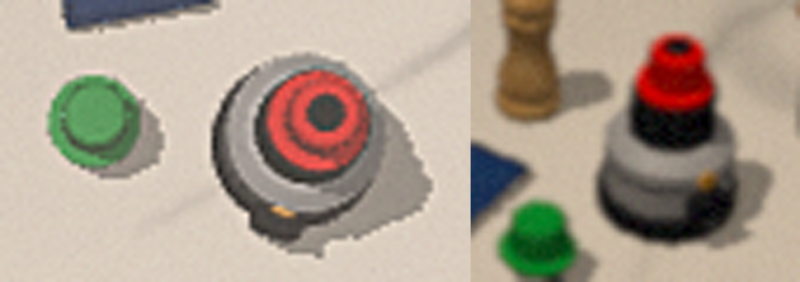

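Two candidates. The red cap sits on the grinder at top (368,215). The green one stands alone at top (320,215) and is excluded by its colour. The crop confirms the red one is in the neck, with the chute towards the robot.

```bash
python3 - <<'E'
from h import *
im=cv2.imread("pics/top0.png").astype(int)
m=((im[...,2]>150)&(im[...,1]<110)&(im[...,0]<110)).astype(np.uint8);m[:,:340]=0;m[:,400:]=0;m[:195]=0;m[235:]=0
v,u=np.nonzero(m);print(len(u),u.min(),u.max(),v.min(),v.max())
(cu,cv_),rad=cv2.minEnclosingCircle(np.c_[u,v].astype(np.float32));print(cu,cv_,rad,ray("top",cu,cv_,.126))
print("spot",ray("top",369.1,213.8,.158))
print("scene spot",ray("scene",320+(680-470.6)/4.7,155+46/4.7,.158))
m=(im.max(2)<75).astype(np.uint8);m[:,:205]=0;m[:,268:]=0;m[:200]=0;m[260:]=0
m=cv2.morphologyEx(m,cv2.MORPH_CLOSE,np.ones((5,5)));v,u=np.nonzero(m);print(len(u),u.min(),u.max(),v.min(),v.max(),ray("top",(u.min()+u.max())/2,(v.min()+v.max())/2,.012))
print(ray("top",236,230,.012))
for cam,t in(("top","cap"),("top","grinder"),("scene","cap")):
  for s in r.silhouettes(cam,t)[:1]:
    v,u=np.nonzero(s["pixels"]);print(cam,t,u.mean(),v.mean(),u.min(),u.max(),v.min(),v.max(),ray(cam,u.mean(),v.mean(),.14))
E
```

```text
255 357 377 205 225
367.11199951171875 215.20799255371094 10.608771324157715 [ 0.51927483 -0.20577247  0.126     ]
spot [ 0.51882081 -0.20688486  0.158     ]
scene spot [ 0.51264516 -0.20652101  0.158     ]
433 213 258 207 252 [0.48031458 0.20433433 0.012     ]
[0.47872906 0.20262402 0.012     ]
top cap 367.4192546583851 215.15217391304347 357 377 205 224 [ 0.51742277 -0.20464844  0.14      ]
top grinder 360.0173501577287 223.05993690851736 345 380 202 240 [ 0.49378337 -0.18298359  0.14      ]
scene cap 334.1163793103448 205.70258620689654 326 342 197 214 [0.4458921  0.01974716 0.14      ]
```

Request:
play_rows:
  translation:
    - [0.0326, -0.0191, 0]
    - [0.0326, -0.0191, 0]
    - [0.0326, -0.0191, 0]
    - [0.0326, -0.0191, 0]
    - [0.0326, -0.0191, 0]
    - [0.0326, -0.0191, 0]
    - [0.0326, -0.0191, 0]
    - [0.0326, -0.0191, 0]
    - [0.0326, -0.0191, 0]
    - [0.0326, -0.0191, 0]
    - [0.0326, -0.0191, 0]
    - [0.0326, -0.0191, 0]
    - [0, 0, 0]
    - [0, 0, 0]
  delta_rot:
    - [0, 0, 0]
    - [0, 0, 0]
    - [0, 0, 0]
    - [0, 0, 0]
    - [0, 0, 0]
    - [0, 0, 0]
    - [0, 0, 0]
    - [0, 0, 0]
    - [0, 0, 0]
    - [0, 0, 0]
    - [0, 0, 0]
    - [0, 0, 0]
    - [0, 0, 0]
    - [0, 0, 0]
  grip: [1, 1, 1, 1, 1, 1, 1, 1, 1, 1, 1, 1, 1, 1]
  squeeze: 30

```text
clock: 2.95
tool_pos: [0.5164, -0.2069, 0.2574]
eef_rot: [0.979, 0.204, -0.0, 0.0]
contact_force: [-0.8, -0.4, 0.1]
opening: 0.999
finger_force: 0.0
```

```bash
python3 - <<'E'
from h import *
s=r.get_state();print(s["clock"],s["q"].round(3) if hasattr(s["q"],"round") else s["q"],s["tool_pos"],s["eef_rot"],s["contact_force"],s["moment"])
im=r.snapshot("wrist");cv2.imwrite("pics/w1.png",im)
x=im.astype(int);m=((x[...,2]>110)&(x[...,1]<90)&(x[...,0]<90)).astype(np.uint8)
n,l,st,ce=cv2.connectedComponentsWithStats(m)
for i in range(1,n):
    if st[i,4]>100: print(st[i],ce[i])
for p in((.517,-.206,.126),(.517,-.206,.158)): print(proj("wrist",p))
E
```

```text
2.95 [ 0.388  0.597 -0.148  1.777  0.12   0.777 -0.98 ] [ 0.51637708 -0.20694084  0.25737669] [ 9.78937177e-01  2.04160928e-01 -4.40813393e-04  3.53847805e-04] [-0.83322512 -0.43685099  0.13266855] [-0.03098704 -0.04797175  0.00303795]
[ 285  158   68   68 2763] [317.80166486 189.53601158]
[319.02589707 195.25737353]
[319.12956988 204.78647594]
```

View pics/w1.png

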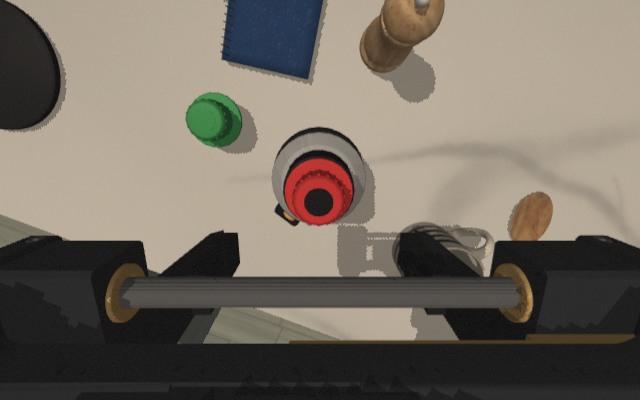

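The wrist view shows the red knob top at (319,202), about 3 mm towards tool +x from my estimate. The green decoy is at (214,120) and the mug at (440,250), below finger height. I'm descending with a 3 mm correction and closing.

Request:
play_rows:
  translation:
    - [0.003, -0.0005, 0.02]
    - [0, 0, 0.02]
    - [0, 0, 0.02]
    - [0, 0, 0.02]
    - [0, 0, 0.015]
    - [0, 0, 0.014]
    - [0, 0, 0]
    - [0, 0, 0]
    - [0, 0, 0]
    - [0, 0, 0]
    - [0, 0, 0]
    - [0, 0, 0]
  delta_rot:
    - [0, 0, 0]
    - [0, 0, 0]
    - [0, 0, 0]
    - [0, 0, 0]
    - [0, 0, 0]
    - [0, 0, 0]
    - [0, 0, 0]
    - [0, 0, 0]
    - [0, 0, 0]
    - [0, 0, 0]
    - [0, 0, 0]
    - [0, 0, 0]
  grip: [1, 1, 1, 1, 1, 1, 1, -1, -1, -1, -1, -1]
  squeeze: 30

```text
clock: 4.5
tool_pos: [0.5196, -0.2045, 0.1486]
eef_rot: [0.979, 0.204, 0.0, 0.0]
contact_force: [0.5, -0.0, 1.5]
opening: 0.487
finger_force: 30.0
```

Request:
play_rows:
  translation:
    - [0, 0, 0]
    - [0, 0, 0]
    - [0, 0, 0]
    - [0, 0, 0]
    - [0, 0, 0]
  delta_rot:
    - [0, 0, 4]
    - [0, 0, 4]
    - [0, 0, 4]
    - [0, 0, 4]
    - [0, 0, 4]
  grip: [-1, -1, -1, -1, -1]

```text
clock: 5.12
tool_pos: [0.5201, -0.2048, 0.1487]
eef_rot: [0.999, 0.032, 0.001, 0.001]
contact_force: [0.4, -2.7, 1.6]
opening: 0.491
finger_force: 30.4
```

```bash
python3 - <<'E'
from h import *
s=r.get_state();print(s["clock"],s["q"].round(3),s["contact_force"],s["moment"],(Rot.from_quat([.979,.204,0,0]).inv()*Rot.from_quat(s["eef_rot"])).as_rotvec(degrees=True),s["opening"],s["finger_force"])
E
```

```text
5.125 [ 0.306  0.757 -0.024  1.869  0.035  0.514 -1.248] [ 0.38698531 -2.73989425  1.63142261] [-0.35318138  0.16604069  1.11263967] [-0.0948704   0.04308316 19.83198315] 0.4910114794566472 30.392134709236416
```

The moment of 1.1 N m means it hit the stop, so I'm turning the other way.

Request:
play_rows:
  translation:
    - [0, 0, 0]
    - [0, 0, 0]
    - [0, 0, 0]
    - [0, 0, 0]
    - [0, 0, 0]
    - [0, 0, 0]
    - [0, 0, 0]
    - [0, 0, 0]
    - [0, 0, 0]
  delta_rot:
    - [0, 0, -5]
    - [0, 0, -5]
    - [0, 0, -5]
    - [0, 0, -5]
    - [0, 0, -5]
    - [0, 0, -5]
    - [0, 0, -5]
    - [0, 0, -5]
    - [0, 0, 0]
  grip: [-1, -1, -1, -1, -1, -1, -1, -1, -1]

```text
clock: 6.25
tool_pos: [0.5198, -0.2045, 0.1487]
eef_rot: [0.929, 0.371, 0.0, 0.0]
contact_force: [0.3, 0.4, 2.0]
opening: 0.488
finger_force: 30.0
```

```bash
python3 - <<'E'
from h import *
s=r.get_state();print(s["clock"],s["q"].round(3),s["contact_force"],s["moment"],(Rot.from_quat([.979,.204,0,0]).inv()*Rot.from_quat(s["eef_rot"])).as_rotvec(degrees=True),s["opening"],s["finger_force"])
E
```

```text
6.25 [ 0.418  0.761 -0.211  1.864  0.283  0.544 -0.79 ] [0.33342753 0.36560179 2.04857658] [ 0.04736125 -0.09947094  0.04233077] [ -0.02764048   0.04529716 -20.01175263] 0.48788338837228634 30.005962986324448
```

Request:
play_rows:
  translation:
    - [0, 0, 0]
    - [0, 0, 0]
    - [0, 0, 0]
    - [0, 0, 0]
    - [0, 0, 0]
    - [0, 0, 0]
    - [0, 0, 0]
  delta_rot:
    - [0, 0, -5]
    - [0, 0, -5]
    - [0, 0, -5]
    - [0, 0, -5]
    - [0, 0, -5]
    - [0, 0, -5]
    - [0, 0, 0]
  grip: [-1, -1, -1, -1, -1, -1, -1]

```text
clock: 7.12
tool_pos: [0.5197, -0.2046, 0.1487]
eef_rot: [0.801, 0.598, 0.0, 0.0]
contact_force: [-0.0, -0.0, 2.6]
opening: 0.488
finger_force: 30.0
```

```bash
python3 - <<'E'
from h import *
s=r.get_state();print(s["clock"],s["q"].round(3),s["contact_force"],s["moment"],(Rot.from_quat([.979,.204,0,0]).inv()*Rot.from_quat(s["eef_rot"])).as_rotvec(degrees=True),s["opening"],s["finger_force"])
E
```

```text
7.125 [ 0.502  0.775 -0.354  1.859  0.454  0.587 -0.431] [-0.00986452 -0.00661597  2.59193673] [-0.06090853 -0.04513999  0.03114623] [-3.74468354e-02  1.76054404e-02 -4.99312919e+01] 0.4875283495594947 30.008571538492106
```

Request:
play_rows:
  translation:
    - [0, 0, 0]
    - [0, 0, 0]
    - [0, 0, -0.003]
    - [0, 0, -0.004]
    - [0, 0, -0.004]
    - [0, 0, 0]
  delta_rot:
    - [0, 0, -4]
    - [0, 0, 0]
    - [0, 0, 0]
    - [0, 0, 0]
    - [0, 0, 0]
    - [0, 0, 0]
  grip: [-1, -1, -1, -1, -1, -1]

```text
clock: 7.88
tool_pos: [0.5197, -0.2045, 0.1598]
eef_rot: [0.779, 0.626, 0.0, 0.0]
contact_force: [0.7, -0.4, -1.8]
opening: 0.492
finger_force: 30.0
```

Request:
play_rows:
  translation:
    - [0, 0, -0.01]
    - [0, 0, -0.015]
    - [0, 0, -0.015]
    - [0, 0, -0.02]
    - [0, 0, -0.02]
    - [0, 0, -0.02]
    - [0, 0, 0]
    - [0, 0, 0]
  delta_rot:
    - [0, 0, 0]
    - [0, 0, 0]
    - [0, 0, 0]
    - [0, 0, 0]
    - [0, 0, 0]
    - [0, 0, 0]
    - [0, 0, 0]
    - [0, 0, 0]
  grip: [-1, -1, -1, -1, -1, -1, -1, -1]

```text
clock: 8.88
tool_pos: [0.5191, -0.2045, 0.2592]
eef_rot: [0.779, 0.627, -0.0, -0.0]
contact_force: [-0.0, -0.1, -0.8]
opening: 0.493
finger_force: 30.0
```

```bash
python3 - <<'E'
from h import *
s=r.get_state();print(s["clock"],s["q"].round(3),s["contact_force"])
im=r.snapshot("wrist");cv2.imwrite("pics/w2.png",im)
T=Rot.from_quat(s["eef_rot"])
for o in r.look_for("wrist","slate_disc")[:1]+r.look_for("top","cap")[:2]: print(o)
d=np.array([.477,.206,.26])-s["tool_pos"];print(T.inv().apply(d))
E
```

```text
8.875 [ 0.574  0.627 -0.47   1.76   0.364  0.843 -0.281] [-0.01543004 -0.1046169  -0.78164504]
{'point': [0.5188, -0.2022, 0.15], 'confidence': 0.62}
[ 0.3918701  -0.12927533 -0.00078963]
```

View pics/w2.png

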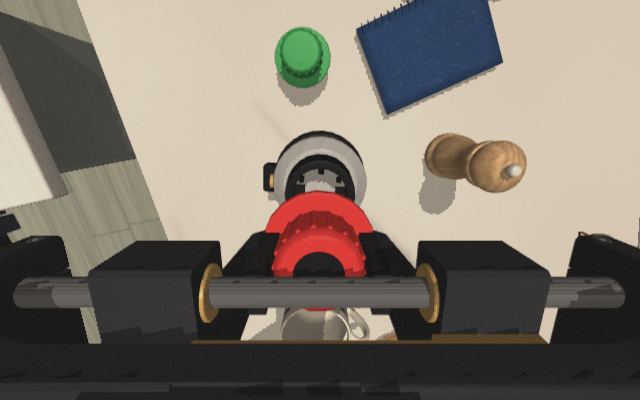

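The wrist view shows the cap in the fingers at (320,240) and the open, empty neck at (320,180). Now I'm carrying it to the disc.

Request:
play_rows:
  translation:
    - [0.015, -0.005, 0]
    - [0.026, -0.0086, 0]
    - [0.033, -0.0108, 0]
    - [0.033, -0.0108, 0]
    - [0.033, -0.0108, 0]
    - [0.033, -0.0108, 0]
    - [0.033, -0.0108, 0]
    - [0.033, -0.0108, 0]
    - [0.033, -0.0108, 0]
    - [0.033, -0.0108, 0]
    - [0.033, -0.0108, 0]
    - [0.028, -0.0095, 0]
    - [0.017, -0.0055, 0]
    - [0.009, -0.0025, 0]
    - [0, 0, 0]
    - [0, 0, 0]
  delta_rot:
    - [0, 0, 0]
    - [0, 0, 0]
    - [0, 0, 0]
    - [0, 0, 0]
    - [0, 0, 0]
    - [0, 0, 0]
    - [0, 0, 0]
    - [0, 0, 0]
    - [0, 0, 0]
    - [0, 0, 0]
    - [0, 0, 0]
    - [0, 0, 0]
    - [0, 0, 0]
    - [0, 0, 0]
    - [0, 0, 0]
    - [0, 0, 0]
  grip: [-1, -1, -1, -1, -1, -1, -1, -1, -1, -1, -1, -1, -1, -1, -1, -1]

```text
clock: 11.02
tool_pos: [0.4786, 0.2045, 0.2592]
eef_rot: [0.78, 0.626, -0.0, 0.0]
contact_force: [-0.1, 0.8, -0.9]
opening: 0.488
finger_force: 30.0
```

```bash
python3 - <<'E'
from h import *
s=r.get_state();print(s["clock"],s["q"].round(3),s["contact_force"],s["tool_pos"])
im=r.snapshot("wrist");cv2.imwrite("pics/w3.png",im)
for o in r.look_for("wrist","slate_disc")[:1]: print(o)
E
```

```text
11.025 [-0.223  0.574 -0.431  1.868  0.333  0.771 -1.052] [-0.12636036  0.78958903 -0.88465812] [0.47860678 0.20454775 0.25922249]
```

View pics/w3.png

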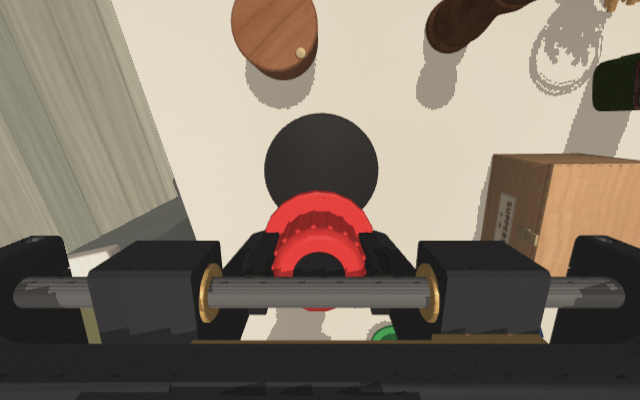

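The disc is at (321,169) under the cap, and the salt cellar and dark mill are clear. I'm lowering the cap to about 0.11 m.

```bash
python3 -c "
from h import *
print(ray('wrist',321,169.5,.012))"
```

```text
[0.48288222 0.21217243 0.012     ]
```

Request:
play_rows:
  translation:
    - [0, 0, 0.01]
    - [0, 0, 0.018]
    - [0, 0, 0.018]
    - [0, 0, 0.018]
    - [0, 0, 0.014]
    - [0, 0, 0.01]
    - [0, 0, 0.005]
    - [0, 0, 0]
    - [0, 0, 0]
    - [0, 0, 0]
    - [0, 0, 0]
  delta_rot:
    - [0, 0, 0]
    - [0, 0, 0]
    - [0, 0, 0]
    - [0, 0, 0]
    - [0, 0, 0]
    - [0, 0, 0]
    - [0, 0, 0]
    - [0, 0, 0]
    - [0, 0, 0]
    - [0, 0, 0]
    - [0, 0, 0]
  grip: [-1, -1, -1, -1, -1, -1, -1, -1, -1, -1, -1]

```text
clock: 12.5
tool_pos: [0.4785, 0.206, 0.1667]
eef_rot: [0.779, 0.627, 0.0, 0.0]
contact_force: [0.3, -0.3, -0.4]
opening: 0.491
finger_force: 30.0
```

```bash
python3 - <<'E'
from h import *
cv2.imwrite("pics/s4.png",r.snapshot("scene"))
s=r.get_state();print(s["clock"],s["qd"].round(3),s["contact_force"],s["tool_pos"],s["eef_rot"],s["finger_force"])
E
```

```text
12.55 [-0.002  0.002 -0.001 -0.     0.     0.001  0.001] [ 0.5047091  -0.88892082 -1.55670581] [0.47850562 0.20592933 0.16661318] [7.79378557e-01 6.26553283e-01 1.92853443e-04 1.06707663e-04] 29.997851898515364
```

View pics/s4.png

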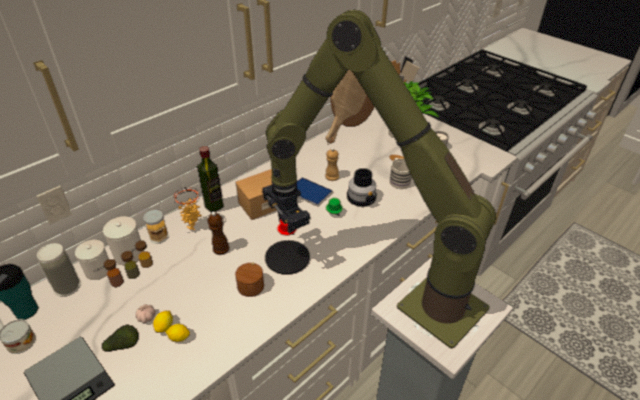

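The scene picture shows the red cap held at (285,228) over the disc at (288,257), within 1 cm of its centre. Everything else is where it was.

```bash
python3 -c "
from plant import r
print(r.finish_job())"
```

```text
the job is handed in; nothing more can be done
None
```

The red cap unlocked on the second direction I tried; it's off the grinder and held upright and still, about 10 cm above the middle of the slate disc, and I've handed the job in, though no verdict came back.

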